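# Scrub the tall beaker

### The arm

A 6-joint arm with a two-finger parallel gripper is mounted at the origin on the work surface. World frame = base frame: x ahead of the robot, y to its left, z up, the work surface at z = 0. Lengths are in m, angles in degrees, forces in N, time in s.
With the tool pointing down it reaches from about 0.4 to 0.825 m from the base axis. Payload 7 kg.
Tool frame: the origin (TCP) lies between the finger pads; the fingertips stand ctrl.nose_length ahead of it and the grasp point (between the pads) lies 2 mm behind it (ctrl.nose_length is the distance from the TCP to the fingertips, in m); z points along the fingers, y is the line along which they close (so a half turn about z gives the same grasp; the last joint's range is limited). The gripper opens to 88 mm and grips with 3 to 60 N. Pads are 19 mm wide; open, the fingers measure 130 mm over their backs; the gripper's body (78 mm by 193 mm) begins 47 mm behind the grasp point.
Start: joints at [-54.884, 20.546, 0.682, 0, -70.136, -16.507], TCP at [0.215, -0.64, 0.244] pointing down, gripper open.
Joint ranges: [-176.03, 176.03], [-82.01, 121.73], [-58.28, 71.71], [-173.87, 95.51], [-174.79, -0.11], [-173.66, 173.66]. Speed limits (degrees/s): [136.94, 136.94, 172.46, 180, 180, 180].

### API

Orientations are given as [roll, pitch, yaw] about the fixed x, y, z axes, in that order (R = Rz(yaw) Ry(pitch) Rx(roll)).
In Python, from plant import ctrl gives the robot as it stands.
- The arm moves only by the tool apply_moves, never from a script. Its argument "commands" is a list of rows, each a list of 3 entries, a list of its own where there are three numbers: the shift along the world's x, y, z in cm, then the turn about the world's z in rad, then the closure, from 0 (fully open) to 1 (shut). In form: [[[x, y, z], turn, jaw], ...]. A call has 1 to 20 rows; each row is the pose to reach, as a shift and turn from the pose commanded when the call began; what a row does not reach only later rows make up. A row lasts 1/12 s, in which the tool goes at most 41.7 mm and 7.16 degrees, less where a joint would pass 70% of its speed; a pose out of reach is approached as far as the arm can. A call with a gripper value outside its range is refused whole. The fingers move at their own pace and stop on an object; the grip force is fixed at half the most. Time passes only in rows, so rows that repeat a pose let the fingers close. It gives the time, the measured TCP pose, the force, the opening and the grip force at its end, in the units of the state.
- ctrl.get_obs(): the state, without advancing time (a new reading comes with each control period).
- ctrl.snapshot(name): name is "side" or "top"; returns a dict with "img" (420x560x3 uint8, red, green, blue), "fx", "fy", "cx", "cy" (pixels), "T" (4x4, takes a point from camera to world coordinates). Camera axes: x right, y up, looking along -z (the intrinsics and any distortion apply to the point x, -y, -z); pixel columns grow to the right and rows downward; lengths in m; the calibration is good to about 2 mm. A picture is of the moment at which its call begins. There is no depth.
- ctrl.close_job(): hands the job in; it is judged then, once.
Trained networks look in a picture, given as the dict that the camera call returned (one of the last four; its "shot" number tells which), for a name from the list of things; names that differ only in an ending like _2 or _b are one class to them, and where a whole thing is asked for, a point or a joint stands for the part that bears it (a point fixed in the world has none). Each returns a list of dicts, best first, with "score" (0 to 1); they miss things now and then, are a little off and sometimes report something else, mostly with a low value. They report only what shows in the picture. A call takes as long as a camera call. They do not tell look-alikes from the thing itself.
- ctrl.search_frame(picture, target): "at" ([column, row] in pixels, amid what is visible of it).
- ctrl.spot_point(picture, target): "at" ([column, row] in pixels: a listed point, or the origin of a listed thing).
The state is a dict: "clock": time; "joint_pos": joint angles; "qvel": joint speeds; "tau": joint torques, N m; "tool_pos": TCP position; "orientation": TCP orientation; "force": force on the tool from outside, world axes, zero at the start; "moment": the same for the moment, N m; "opening": finger opening in m; "gripper_force": force on a finger pad.
Only numpy, scipy, OpenCV 4.12 (cv2) and the standard library are available. Lean on these libraries where they do the work, as an engineer would, in place of code of your own. Each camera call takes 0.05 s, during which the arm holds its last target. There are 200 camera calls.

### The job

Take the thick-headed brush off the rack and scrub the inside of the tall beaker with it: run it down to the bottom at least three times, and between one time and the next draw it up until its bristles show above the rim. Then hang the brush back on the rack in its free slot. The glass is thin, so brush gently and leave the beaker standing where it is, and do not disturb the other glassware or the narrow brush.

Things in the scene. Friction and masses are not known exactly. Their poses are not given: they have to be found in the camera images.
- brush: Thick-headed beaker brush, 220 mm long, about 70 g, hanging head down in either slot of the rack. Origin: centre of the underside of its white collar (30 mm across, 5 mm thick) that rests on the rack; z up along the handle: round, white, 16 mm across, from z = 5 to 85 mm. Below: bare steel wire 5 mm across to z = -70 mm, then the bristle head to z = -135 mm. Round, so yaw does not matter.
- brush_tip (a point): Lower end of the bristle head, on its axis, 135 mm below the brush's origin, when not pressed. Head: stiff body 46 mm across, 34 mm at its lower edge (z = -123 mm), with a fringe of thin bristle tips 60 mm across that gives way and sweeps the beaker's wall. Below it a springy end tuft, 24 mm across, 12 mm long: yields up to 10 mm upwards, 0.7 N per mm.
- brush_heel (a point): Upper end of the bristle head, on its axis, 70 mm below the brush's origin.
- tube_brush: Bystander: narrow test-tube brush hanging in the rack's other slot. Collar, handle and origin as on the thick brush; its bristle head is only 17 mm across and reaches 145 mm below the origin.
- rack: Steel brush rack, fixed. Base 130 x 190 mm, one post, on top a forked shelf, 150 mm wide, top at z = 165 mm. Origin: under the middle of its base; front = -x. Two slots at y = +50 and -50 mm, 16 mm wide, run along x from the open front edge (x = -50 mm) to x = -5 mm. A lip on the front edge stands 5 mm above the shelf: raise a brush over it, then draw it out to -x; hang it in reverse.
- rack_slot_left (a point): Hanging place of the slot at y = +50 mm of the rack: on the shelf's top at x = -25 mm, z = 165 mm in the rack's frame. A brush hung here has its collar flat on the shelf, its wire in the slot and its origin at this point or up to 18 mm along the slot from it.
- rack_slot_right (a point): The same for the slot at y = -50 mm of the rack.
- tall_beaker: The tall beaker: thin clear glass, loose, about 130 g, 110 mm high, 64 mm across outside (67 mm at the rim), bore 59 mm, open top, floor 4 mm thick, small spout at the rim. Origin: centre of its underside, on the bench; z up along its axis. Stands in any of three places, the low beaker and the jar in the others.
- tall_beaker_floor (a point): Centre of the tall beaker's inner floor, 4 mm above its underside.
- tall_beaker_rim (a point): Centre of the tall beaker's mouth, at rim height, 110 mm above its underside.
- low_beaker: Bystander: low wide glass beaker, 86 mm across, 75 mm high, open. Origin: centre of its underside.
- jar: Bystander: closed clear jar with a white screw lid, 72 mm across, 85 mm high. Origin: centre of its underside.
- vial: Bystander: small amber vial with a white cap, 28 mm across, 55 mm high. Origin: centre of its underside.
- brush_grip (a point): Good place to grip the brush from above: on its handle's axis, 55 mm above the brush's origin, 30 mm below the handle's top.
Things that resemble listed ones, but are neither listed nor needed, are in the scene too. What is shaped like the rack but black or red is not meant. What is shaped like the tall_beaker but orange is not meant.

How it is judged:
By the outcome, as a careful person would: the job done as asked, in the order asked, and still so for the second after the job is handed in, with the robot touching nothing.
It also fails if it takes over 72 s, if anything falls off the work surface, if the arm or the gripper's body presses on something with over 40 N, if the wrist force passes 120 N, or if a joint passes its speed limit or range.

## Working session

There is one attempt and no reset: what is moved stays moved. The work goes in short steps, Python scripts to look and compute and a tool call to move; the robot and the scene stay as the last step left them, time stands still between calls to the robot, and variables do not carry over. Pictures are saved under pics/ and viewed, at most 10 in all, crops included, and the job is handed in when it is done.

Besides the shell and the picture viewer there is one more tool, called after "Emit:" as a command line: name --argument value ..., lists and objects as JSON in quotes. apply_moves: Moves the arm, as the interface text tells. Its arguments: {"type":"object","properties":{"commands":{"type":"array"}},"required":["commands"]}

```bash
mkdir -p pics; cat > h.py <<'E'
import numpy as np, cv2
from plant import ctrl
def ray(s,px):
    T=np.array(s["T"]); d=np.array([(px[0]-s["cx"])/s["fx"],-(px[1]-s["cy"])/s["fy"],-1.])
    d=T[:3,:3]@d; return T[:3,3],d/np.linalg.norm(d)
def atz(s,px,z):
    o,d=ray(s,px); return o+d*(z-o[2])/d[2]
def tri(s1,p1,s2,p2):
    o,d=ray(s1,p1);q,e=ray(s2,p2)
    t=np.linalg.lstsq(np.stack([d,-e],1),q-o,rcond=None)[0]
    a=o+t[0]*d;b=q+t[1]*e; return (a+b)/2,np.linalg.norm(a-b)
def proj(s,p):
    T=np.array(s["T"]); c=T[:3,:3].T@(np.array(p)-T[:3,3]); return np.array([s["cx"]+s["fx"]*c[0]/-c[2], s["cy"]-s["fy"]*c[1]/-c[2]])
def save(s,n): cv2.imwrite("pics/"+n,s["img"][:,:,::-1])
E
python3 - <<'E'
from h import *
a=ctrl.snapshot("side");b=ctrl.snapshot("top")
print([k for k in a], ctrl.nose_length)
for s,n in((a,"s1.png"),(b,"t1.png")):
    save(s,n); print(n,np.array(s["T"]).round(3).tolist(),s["fx"],s["cx"],s["cy"])
    for t in["brush","brush_grip","tube_brush","rack","rack_slot_left","rack_slot_right","tall_beaker","tall_beaker_rim","low_beaker","jar","vial"]:
        print(t,[(np.round(r["at"],1).tolist(),round(r["score"],2)) for r in ctrl.spot_point(s,t)][:4])
print(ctrl.get_obs())
E
```

```text
['img', 'fx', 'fy', 'cx', 'cy', 'T', 'shot'] 0.017
s1.png [[-0.911, 0.29, -0.295, 0.072], [-0.413, -0.604, 0.682, 1.068], [0.02, 0.742, 0.67, 1.057], [0.0, 0.0, 0.0, 1.0]] 514.8092930240429 274.41488197863964 216.60622065163219
brush [([215.6, 215.7], 0.88)]
brush_grip [([219.7, 200.9], 0.77)]
tube_brush [([220.5, 245.8], 0.93), ([211.4, 277.6], 0.72), ([219.1, 250.1], 0.57)]
rack [([211.1, 277.4], 0.67), ([350.2, 344.9], 0.62), ([176.8, 371.2], 0.6)]
rack_slot_left [([370.4, 320.9], 0.8), ([219.3, 250.9], 0.76), ([187.5, 345.8], 0.59)]
rack_slot_right [([176.8, 306.5], 0.92), ([214.7, 222.0], 0.74)]
tall_beaker [([273.9, 219.1], 0.84), ([293.5, 259.2], 0.76)]
tall_beaker_rim [([277.9, 187.6], 0.83), ([295.8, 234.5], 0.67)]
low_beaker [([256.9, 193.4], 0.88)]
jar [([312.3, 184.2], 0.91)]
vial [([276.9, 221.4], 0.57), ([220.5, 205.9], 0.39)]
t1.png [[-0.005, 0.998, -0.058, 0.408], [-1.0, -0.004, 0.021, 0.175], [0.021, 0.058, 0.998, 1.224], [0.0, 0.0, 0.0, 1.0]] 441.1426698093092 284.3384467580344 208.19610175266317
brush [([234.7, 169.3], 0.54)]
brush_grip [([254.5, 153.6], 0.88), ([2
[... 606 characters left out ...]
([252.2, 155.2], 0.52)]
{'clock': 1.2, 'joint_pos': array([-5.48820738e+01,  2.05464033e+01,  6.80538636e-01, -1.98174488e-03,
       -7.01372693e+01, -1.65084657e+01]), 'qvel': array([-0.10506596,  0.01580779, -0.00575173, -0.0444653 , -0.01884075,
        0.0615877 ]), 'tau': array([-3.64314783e-04, -5.82401991e+01,  2.93300253e+01,  7.00271264e+00,
        1.23123679e-02, -2.45350782e-05]), 'tool_pos': array([ 0.21539212, -0.63966159,  0.24354371]), 'orientation': array([ 1.79996466e+02,  8.96435537e-04, -1.61391213e+02]), 'force': array([ 0.69972663, -0.10452749, -0.23706786]), 'moment': array([ 0.05303025, -0.03901982,  0.02108932]), 'gripper_force': 0.0, 'opening': 0.08767549708147002}
```

View pics/s1.png

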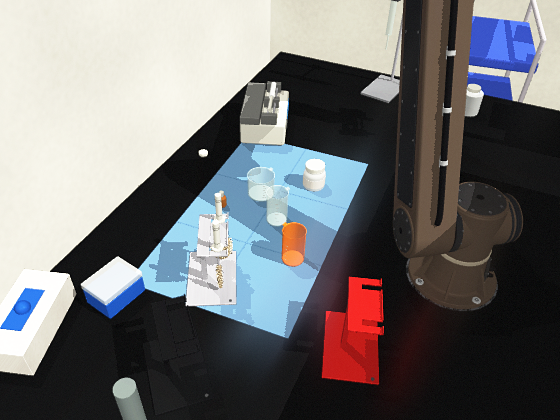

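View pics/t1.png

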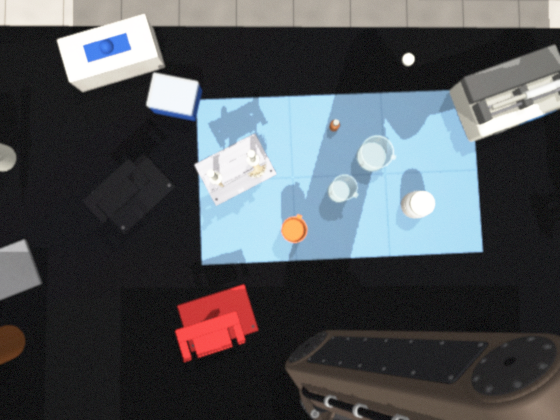

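The white rack is at about (235,167) in the top view and (211,265) in the side view. The clear tall beaker is at (343,188) top and (277,205) side. The orange beaker and the red and black racks are decoys. I'll zoom in on the rack and triangulate.

```bash
python3 - <<'E'
from h import *
a=ctrl.snapshot("side");b=ctrl.snapshot("top")
c1=cv2.resize(a["img"][170:320,160:320],None,fx=2.5,fy=2.5,interpolation=3)
c2=cv2.resize(b["img"][110:260,190:350],None,fx=2.5,fy=2.5,interpolation=3)
cv2.imwrite("pics/c1.png",np.hstack([c1,c2])[:,:,::-1])
# z-plane and triangulated
print("L",atz(b,(212.7,176.6),.165),atz(a,(219.3,250.9),.165),tri(b,(212.7,176.6),a,(219.3,250.9)))
print("R",atz(b,(253.6,157.8),.165),atz(a,(214.7,222),.165),tri(b,(253.6,157.8),a,(214.7,222)))
print("grip",atz(b,(254.5,153.6),.22),atz(a,(219.7,200.9),.22))
print("brush",atz(a,(215.6,215.7),.165),"tube",atz(a,(220.5,245.8),.165),atz(b,(213.5,177.8),.165))
print("rack",atz(b,(235.7,167.1),0),atz(a,(211.1,277.4),0))
print("tb",atz(b,(338.9,188.7),0),atz(a,(273.9,219.1),0))
print("rim",atz(b,(345.6,187.4),.11),atz(a,(277.9,187.6),.11))
print("or",atz(b,(295,231.5),.11),atz(a,(295.8,234.5),.11))
print("vial",atz(b,(335.1,126.1),0.03),"low",atz(b,(370.3,158.8),0),atz(a,(256.9,193.4),0),"jar",atz(a,(312.3,184.2),0))
E
```

```text
L [0.54658925 0.32454803 0.165     ] [0.53308399 0.32984853 0.165     ] (array([0.54284764, 0.32375741, 0.15624458]), np.float64(0.01042818045773775))
R [0.59206806 0.22618709 0.165     ] [0.59328245 0.24509601 0.165     ] (array([0.59891   , 0.22863614, 0.14816903]), np.float64(0.008348255909166248))
grip [0.59220549 0.22145624 0.22      ] [0.58812142 0.22233873 0.22      ]
brush [0.60297624 0.22310676 0.165     ] tube [0.5388031  0.31351147 0.165     ] [0.54367974 0.32261656 0.165     ]
rack [0.59471096 0.2840409  0.        ] [0.59012918 0.28998055 0.        ]
tb [ 0.53335718 -0.00377496  0.        ] [0.53386759 0.00354873 0.        ]
rim [ 0.52534057 -0.00484116  0.11      ] [ 0.53191726 -0.01548263  0.11      ]
or [0.41395044 0.12472233 0.11      ] [0.40840953 0.14443963 0.11      ]
vial [0.70307276 0.00893281 0.03      ] low [ 6.17453815e-01 -9.32900392e-02 -2.22044605e-16] [ 0.6342092  -0.08476128  0.        ] jar [ 0.4902924  -0.20721849  0.        ]
```

View pics/c1.png

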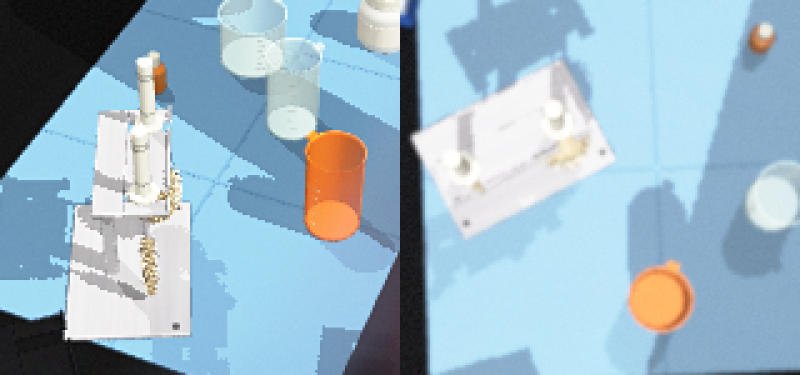

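The thick brush (wide bristles) hangs in the right slot, at smaller y, and the narrow one hangs in the left. So the free slot is the one the thick brush comes from. I'll refine the rack, brush and beaker poses with model overlays.

```bash
cat >> h.py <<'E'
def circ(c,z,r,n=72):
    t=np.linspace(0,2*np.pi,n); return np.stack([c[0]+r*np.cos(t),c[1]+r*np.sin(t),0*t+z],1)
def crop(s,x0,y0,w,h,k,curves):
    im=cv2.resize(s["img"][y0:y0+h,x0:x0+w],None,fx=k,fy=k,interpolation=cv2.INTER_CUBIC).copy()
    for P,col in curves:
        p=np.array([(proj(s,q)-[x0,y0]+.5)*k for q in P]); cv2.polylines(im,[np.round(p).astype(int)],False,col,1)
    return im
def rackpts(c,yaw):
    R=np.array([[np.cos(yaw),-np.sin(yaw)],[np.sin(yaw),np.cos(yaw)]])
    f=lambda x,y,z:np.r_[c+R@[x,y],z]
    base=[f(x,y,.003) for x,y in((-.065,-.095),(.065,-.095),(.065,.095),(-.065,.095),(-.065,-.095))]
    sl=[[f(x,y,.165) for x,y in((-.05,s+.008),(-.005,s+.008),(-.005,s-.008),(-.05,s-.008))] for s in(-.05,.05)]
    fr=[f(-.05,-.075,.165),f(-.05,.075,.165)]
    return [base,*sl,fr],f
E
cat > ov.py <<'E'
import sys
from h import *
def run(name,brush,beak,rc,yaw):
    a=ctrl.snapshot("side");b=ctrl.snapshot("top")
    G=(0,160,0);M=(255,0,255);Bc=(0,0,255)
    rk,f=rackpts(np.array(rc),np.radians(yaw)); C=[(r,M) for r in rk]
    D=[(circ(brush,.25,.008),G),(circ(brush,.17,.015),(255,0,0))]
    E=[(circ(beak,.11,.0335),(255,0,0)),(circ(beak,.0,.032),Bc)]
    r1=np.hstack([crop(a,180,180,80,130,5,C+D)[:300],crop(b,190,125,80,80,5,C+D)[:300]])
    r1=np.hstack([crop(a,180,180,80,60,5,C+D),crop(b,190,130,80,60,5,C+D)])
    r2=np.hstack([crop(a,240,175,80,60,5,E),crop(b,305,160,80,60,5,E)])
    cv2.imwrite("pics/"+name,np.vstack([r1,r2])[:,:,::-1])
    print(f(-.025,-.05,.165))
E
python3 - <<'E'
from ov import *
run("o1.png",(.592,.224),(.530,-.006),(.592,.287),27)
b=ctrl.snapshot("top")
c=[(411,137),(560,60),(618,160),(467,238)]
for u,v in c: print(atz(b,((u-400)/2.5+190,v/2.5+110),.003))
E
```

```text
[0.59242436 0.23109991 0.165     ]
[0.60091121 0.39822503 0.003     ]
[0.68737582 0.23282786 0.003     ]
[0.57467422 0.16843775 0.003     ]
[0.48825125 0.3357867  0.003     ]
```

View pics/o1.png

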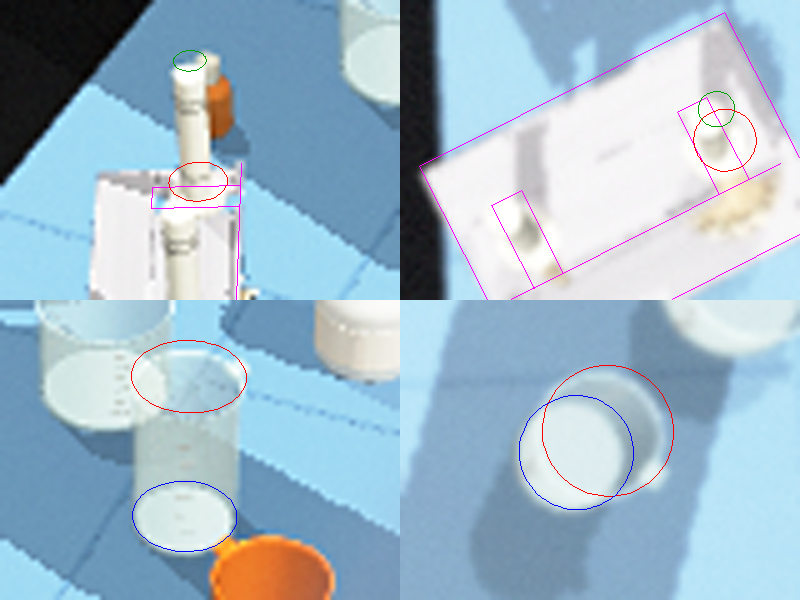

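The beaker fits to about 1–2 mm, near (0.5285, -0.006). The brush handle is white on white, so I'll use a contrast-stretched crop.

```bash
python3 - <<'E'
from h import *
import h
a=ctrl.snapshot("side");b=ctrl.snapshot("top")
for s in(a,b):
    g=s["img"].astype(float); s["img"]=(np.clip((g-120)/135,0,1)**2.5*255).astype(np.uint8)
br=(.592,.224)
D=[(circ(br,.25,.008),(0,255,0)),(circ(br,.17,.015),(255,0,0)),(circ(br,.095,.03),(0,0,255)),(circ(br,.042,.03),(0,0,255))]
o=[]
for d in([],D):
    o.append(np.hstack([crop(a,195,180,50,37,8,d),crop(b,230,135,50,37,8,d)]))
cv2.imwrite("pics/c2.png",np.vstack(o)[:,:,::-1])
E
```

```text
(no output)
```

View pics/c2.png

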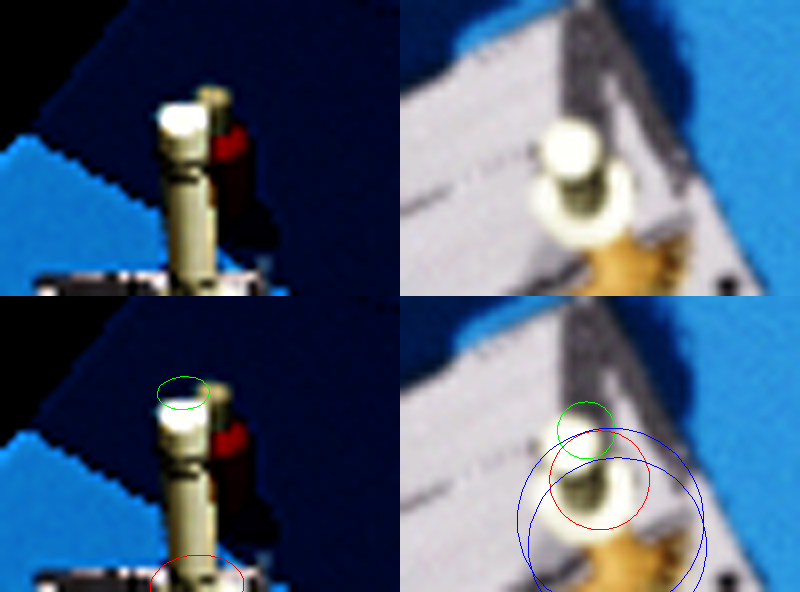

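Handle top is at top px (250.8,153.3) and collar at (252.3,160.1), which puts the brush at about (0.587, 0.229). The rack slot lies within a few mm of that, with rack yaw about 28°. Next I move above the handle.

Emit:
apply_moves --commands '[[[37.1,86.9,7],0,0],[[37.1,86.9,7],0,0],[[37.1,86.9,7],0,0],[[37.1,86.9,7],0,0],[[37.1,86.9,7],0,0],[[37.1,86.9,7],0,0],[[37.1,86.9,7],0,0],[[37.1,86.9,7],0,0],[[37.1,86.9,7],0,0],[[37.1,86.9,7],0,0],[[37.1,86.9,7],0,0],[[37.1,86.9,7],0,0],[[37.1,86.9,7],0,0],[[37.1,86.9,7],0,0],[[37.1,86.9,7],0,0],[[37.1,86.9,7],0,0],[[37.1,86.9,7],0,0],[[37.1,86.9,7],0,0],[[37.1,86.9,7],0,0],[[37.1,86.9,7],0,0]]'

```text
clock: 3.22
tool_pos: [0.542, 0.1268, 0.3057]
orientation: [180.0, 0.0, -161.4]
force: [-0.0, -0.5, 0.6]
opening: 0.0875
gripper_force: 0.0
```

Emit:
apply_moves --commands '[[[0,0,0],0,0]]'

```text
clock: 3.3
tool_pos: [0.5441, 0.1301, 0.3047]
orientation: [180.0, 0.0, -161.2]
force: [0.5, -0.2, 0.7]
opening: 0.0875
gripper_force: 0.0
```

Emit:
apply_moves --commands '[[[4.3,9.9,0.3],0,0],[[4.3,9.9,0.3],0,0],[[4.3,9.9,0.3],0,0],[[4.3,9.9,0.3],0,0],[[4.3,9.9,0.3],0,0]]'

```text
clock: 3.72
tool_pos: [0.5848, 0.2248, 0.3071]
orientation: [-180.0, -0.1, -161.3]
force: [-0.9, -0.7, -1.0]
opening: 0.0876
gripper_force: 0.0
```

```bash
python3 - <<'E'
from h import *
a=ctrl.snapshot("side");b=ctrl.snapshot("top")
p=ctrl.get_obs()["tool_pos"];print(p)
br=(.587,.229)
D=[(circ(br,.25,.008),(0,255,0)),(circ(br,.17,.015),(255,0,0))]
cv2.imwrite("pics/c3.png",np.hstack([crop(a,180,160,80,75,5,D),crop(b,210,110,80,75,5,D)])[:,:,::-1])
E
```

```text
[0.58442177 0.22327495 0.30794661]
```

View pics/c3.png

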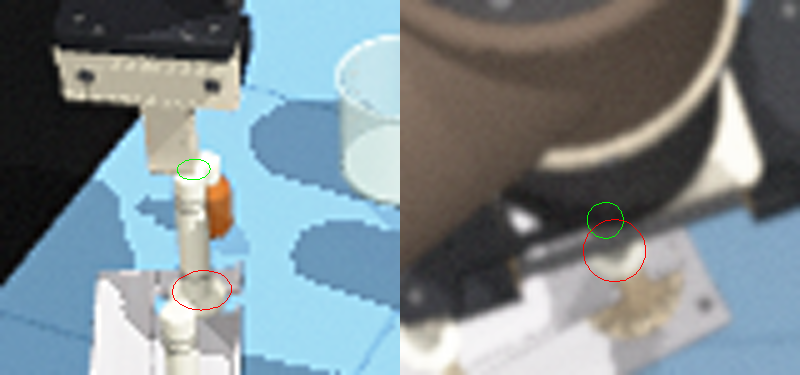

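Emit:
apply_moves --commands '[[[0.25,0.5,0],0,0],[[0.25,0.5,-3],0,0],[[0.25,0.5,-5],0,0],[[0.25,0.5,-7],0,0],[[0.25,0.5,-9],0,0],[[0.25,0.5,-9],0,0],[[0.25,0.5,-9],0,0.4],[[0.25,0.5,-9],0,0.6],[[0.25,0.5,-9],0,0.7]]'

```text
clock: 4.57
tool_pos: [0.588, 0.2288, 0.2201]
orientation: [180.0, 0.2, -161.4]
force: [1.2, -1.4, 0.3]
opening: 0.0728
gripper_force: 0.0
```

```bash
python3 - <<'E'
from h import *
a=ctrl.snapshot("side");b=ctrl.snapshot("top")
o=ctrl.get_obs();print(o["tool_pos"],o["opening"],o["force"])
cv2.imwrite("pics/c4.png",np.hstack([crop(a,180,170,80,75,5,[]),crop(b,210,110,80,75,5,[])])[:,:,::-1])
E
```

```text
[0.58772543 0.22887282 0.21967277] 0.06540421921892527 [0.43737859 0.8728118  0.24352602]
```

View pics/c4.png

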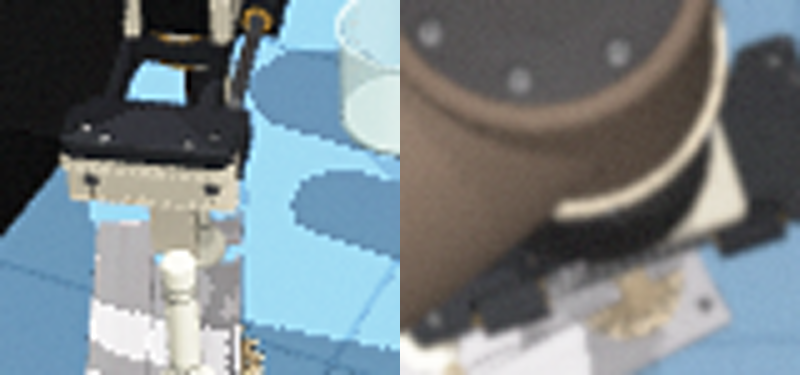

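The fingers straddle the handle: the near finger is at (175,230) in the crop and the collar shows behind it at (215,245). I close now.

Emit:
apply_moves --commands '[[[0,0,0],0,0.8],[[0,0,0],0,0.9],[[0,0,0],0,1],[[0,0,0],0,1],[[0,0,0],0,1],[[0,0,0],0,1],[[0,0,0],0,1],[[0,0,0],0,1],[[0,0,0],0,1]]'

```text
clock: 5.42
tool_pos: [0.5871, 0.2286, 0.218]
orientation: [-180.0, -0.0, -161.4]
force: [-0.3, -0.7, -1.4]
opening: 0.0156
gripper_force: 30.0
```

Emit:
apply_moves --commands '[[[0,0,0.4],0,1],[[0,0,0.8],0,1],[[0,0,1.3],0,1],[[0,0,1.3],0,1],[[-0.9,-0.47,1.3],0,1],[[-1.8,-0.94,1.3],0,1],[[-2.7,-1.4,1.3],0,1],[[-3.5,-1.9,1.3],0,1]]'

```text
clock: 6.08
tool_pos: [0.5508, 0.2089, 0.2311]
orientation: [180.0, -0.0, -161.4]
force: [-0.2, -0.0, -0.4]
opening: 0.0152
gripper_force: 30.0
```

Emit:
apply_moves --commands '[[[-1.5,-0.8,0],0,1],[[-3.0,-1.6,0],0,1],[[-4.5,-2.4,0],0,1],[[-6,-3.2,0],0,1],[[-6,-3.2,3],0,1],[[-6,-3.2,6],0,1],[[-6,-3.2,9],0,1],[[-6,-3.2,12],0,1],[[-6,-3.2,14],0,1],[[-6,-3.2,14],0,1],[[-6,-3.2,14],0,1]]'

```text
clock: 7.0
tool_pos: [0.4918, 0.1775, 0.3722]
orientation: [179.9, 0.1, -161.4]
force: [0.1, 0.0, -2.2]
opening: 0.0157
gripper_force: 30.0
```

```bash
python3 - <<'E'
from h import *
a=ctrl.snapshot("side");b=ctrl.snapshot("top")
o=ctrl.get_obs();p=o["tool_pos"];print(p,o["force"])
c=p[:2]; zo=p[2]+.002-.055
D=[(circ(c,zo-.07,.03),(0,255,0)),(circ(c,zo-.123,.03),(0,255,0)),(circ(c,zo,.015),(255,0,0)),(circ(c,zo-.135,.012),(255,0,255))]
E=[(circ((.5285,-.006),.11,.0335),(255,0,0)),(circ((.5285,-.006),.0,.032),(0,0,255))]
q=proj(a,[*c,zo-.08]).astype(int);print(q)
cv2.imwrite("pics/c5.png",np.hstack([crop(a,q[0]-40,q[1]-60,80,120,5,D),crop(a,240,160,80,120,5,E)])[:,:,::-1])
E
```

```text
[0.49126158 0.17720597 0.37014757] [-0.44403413 -0.45719495 -1.26333794]
[262 195]
```

View pics/c5.png

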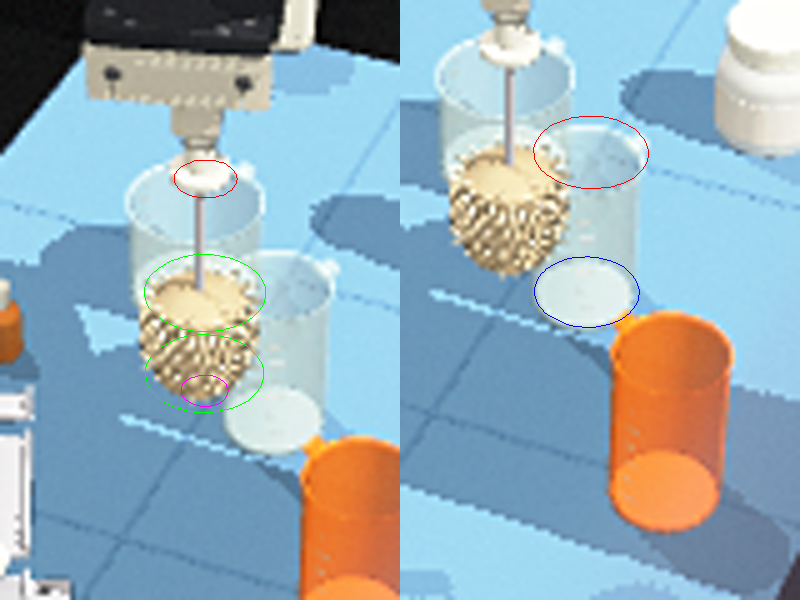

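The brush is held upright: collar at crop (205,175) and head at (199,330), within about 2 mm of the model. Now a numeric edge fit of the beaker from the first, unobstructed pictures.

```bash
python3 - <<'E'
from h import *
from scipy.ndimage import map_coordinates
a=ctrl.snapshot("side");b=ctrl.snapshot("top")
tot=0
xs=np.arange(.515,.545,.001);ys=np.arange(-.022,.012,.001)
def score(s,f,parts):
    im=cv2.GaussianBlur(cv2.imread(f).astype(np.float32),(0,0),.8)
    gx=cv2.Sobel(im,5,1,0);gy=cv2.Sobel(im,5,0,1); g=np.minimum(np.sqrt((gx**2+gy**2).sum(2)),150)
    S=np.zeros((len(xs),len(ys)))
    for i,x in enumerate(xs):
        for j,y in enumerate(ys):
            for z,r in parts:
                P=np.array([proj(s,q) for q in circ((x,y),z,r,48)])
                S[i,j]+=map_coordinates(g,[P[:,1],P[:,0]],order=1).mean()
    return S
for s,f in((a,"pics/s1.png"),(b,"pics/t1.png")):
  for n,parts in(("rim",[(.11,.0335)]),("base",[(.0,.032)]),("floor",[(.004,.0295)]),("all",[(.11,.0335),(0,.032),(.004,.0295)])):
    S=score(s,f,parts); i,j=np.unravel_index(S.argmax(),S.shape); w=np.clip(S-S.max()*.93,0,None)
    print(f,n,xs[i].round(3),ys[j].round(3),round(S.max(),1),"c",(w.sum(1)@xs/w.sum()).round(4),(w.sum(0)@ys/w.sum()).round(4))
  tot=tot+S
i,j=np.unravel_index(tot.argmax(),tot.shape);print(xs[i],ys[j])
E
```

```text
pics/s1.png rim 0.529 0.001 103.7 c 0.5284 0.0008
pics/s1.png base 0.527 -0.001 149.0 c 0.527 -0.0016
pics/s1.png floor 0.527 0.001 149.2 c 0.5272 0.0012
pics/s1.png all 0.527 0.0 398.1 c 0.5274 -0.0001
pics/t1.png rim 0.523 0.005 126.1 c 0.5247 0.0032
pics/t1.png base 0.526 -0.002 145.9 c 0.5259 -0.0022
pics/t1.png floor 0.527 -0.002 149.2 c 0.527 -0.0018
pics/t1.png all 0.526 -0.002 415.0 c 0.5268 -0.0016
0.527 -0.00099999999999998
```

Both cameras agree on a beaker centre of about (0.527, -0.001). I move over it.

Emit:
apply_moves --commands '[[[0.7,-3.5,0],0,1],[[1.4,-7,0],0,1],[[2.1,-10.5,0],0,1],[[2.8,-14,0],0,1],[[3.5,-16.5,0],0,1],[[3.5,-17.8,0],0,1],[[3.5,-17.8,-1],0,1],[[3.5,-17.8,-2],0,1],[[3.5,-17.8,-3.5],0,1],[[3.5,-17.8,-3.5],0,1],[[3.5,-17.8,-3.5],0,1],[[3.5,-17.8,-3.5],0,1]]'

```text
clock: 8.2
tool_pos: [0.5272, 0.0004, 0.3363]
orientation: [-180.0, -0.0, -161.3]
force: [0.0, 0.1, -0.5]
opening: 0.0155
gripper_force: 30.0
```

```bash
python3 - <<'E'
from h import *
a=ctrl.snapshot("side");b=ctrl.snapshot("top")
o=ctrl.get_obs();p=o["tool_pos"];print(p,o["force"])
c=p[:2]; zo=p[2]+.002-.055; k=(.527,-.001)
D=[(circ(c,zo-.07,.03),(0,255,0)),(circ(c,zo-.135,.012),(255,0,255)),(circ(k,.11,.0335),(255,0,0)),(circ(k,0,.032),(0,0,255)),(circ(c,zo,.015),(255,0,0))]
q=proj(a,[*k,.14]).astype(int);r=proj(b,[*k,.1]).astype(int)
for s in(a,b):
  for t in("brush_tip","brush_heel","brush"): print(t,[(np.round(u["at"],1).tolist(),round(u["score"],2)) for u in ctrl.spot_point(s,t)][:2])
print(proj(a,[*c,zo-.135]),proj(a,[*c,zo-.07]),proj(a,[*c,zo]))
cv2.imwrite("pics/c6.png",np.hstack([crop(a,q[0]-40,q[1]-55,80,120,5,D),crop(b,r[0]-40,r[1]-60,80,120,5,D)])[:,:,::-1])
E
```

```text
[5.27477944e-01 2.47670854e-04 3.36811787e-01] [ 0.20383554 -0.0253495  -1.16231216]
brush_tip [([275.2, 179.3], 0.78)]
brush_heel [([276.3, 160.5], 0.83), ([275.4, 218.2], 0.25)]
brush [([273.5, 139.6], 0.68)]
brush_tip []
brush_heel []
brush []
[277.39607761 180.53778045] [277.94467522 162.02681434] [278.57416746 140.78627437]
```

View pics/c6.png

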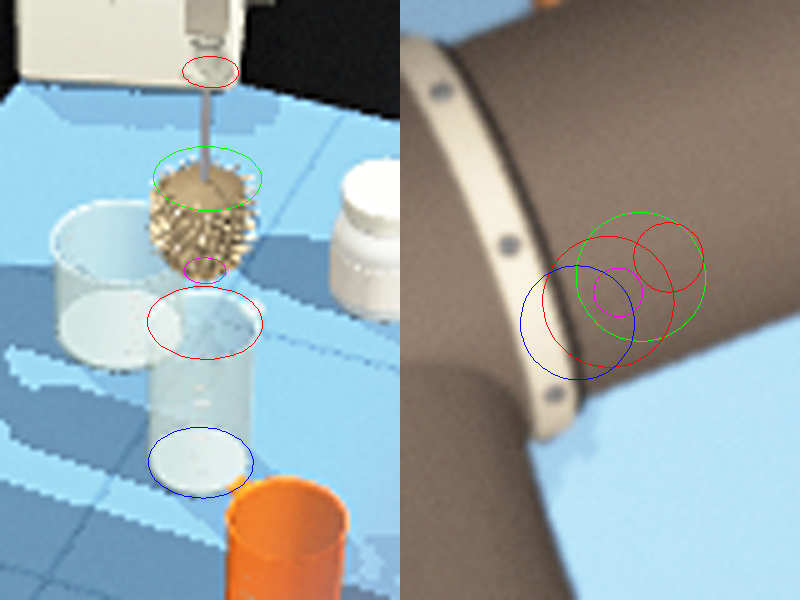

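In the side view the head is centred over the mouth: head column 204 and rim 205 in the crop. I insert it slowly.

Emit:
apply_moves --commands '[[[0,-0.1,-1],0,1],[[0,-0.1,-2],0,1],[[0,-0.1,-3],0,1],[[0,-0.1,-4],0,1],[[0,-0.1,-5],0,1],[[0,-0.1,-6],0,1],[[0,-0.1,-6],0,1],[[0,-0.1,-6],0,1]]'

```text
clock: 9.27
tool_pos: [0.5269, -0.0015, 0.2754]
orientation: [-180.0, -0.1, -161.4]
force: [0.6, -0.3, 1.0]
opening: 0.0155
gripper_force: 30.0
```

Emit:
apply_moves --commands '[[[0,0,-0.8],0,1],[[0,0,-1.6],0,1],[[0,0,-2.4],0,1],[[0,0,-3.2],0,1],[[0,0,-4],0,1],[[0,0,-4],0,1],[[0,0,-4],0,1]]'

```text
clock: 9.85
tool_pos: [0.5269, -0.0015, 0.2355]
orientation: [-180.0, -0.1, -161.4]
force: [1.0, -0.9, -0.3]
opening: 0.0157
gripper_force: 30.0
```

```bash
cat > f.py <<'E'
from h import *
F=[]
for i in range(6):
    s=ctrl.snapshot("side"); o=ctrl.get_obs(); F.append(np.r_[o["force"],o["tool_pos"]*1000])
print(np.mean(F,0).round(2),o["clock"])
t=[u for n in("tall_beaker","tall_beaker_floor") for u in ctrl.spot_point(s,n)[:2]]; print([(np.round(u["at"],1).tolist(),round(u["score"],2)) for u in t])
save(s,"last.png")
E
python3 f.py
```

```text
[-6.0000e-02 -1.0000e-02 -7.4000e-01  5.2743e+02 -1.3500e+00  2.3646e+02] 10.15
[([274.9, 221.2], 0.91), ([294.3, 257.7], 0.82), ([274.9, 220.5], 0.88), ([288.0, 256.9], 0.78)]
```

Lateral force is about zero, so the head is centred. Going down to the floor.

Emit:
apply_moves --commands '[[[0,0,-0.8],0,1],[[0,0,-1.6],0,1],[[0,0,-2.4],0,1],[[0,0,-3.2],0,1],[[0,0,-3.8],0,1],[[0,0,-4.2],0,1],[[0,0,-4.5],0,1],[[0,0,-4.7],0,1],[[0,0,-4.7],0,1],[[0,0,-4.7],0,1],[[0,0,-4.7],0,1]]'

```text
clock: 11.17
tool_pos: [0.5272, -0.0014, 0.1895]
orientation: [-180.0, 0.0, -161.4]
force: [-1.3, -1.0, 1.3]
opening: 0.0156
gripper_force: 30.0
```

```bash
python3 f.py
```

```text
[-9.4000e-01 -4.1000e-01  1.2200e+00  5.2719e+02 -1.4100e+00  1.8937e+02] 11.4667
[([293.9, 257.2], 0.55), ([289.3, 259.7], 0.92), ([274.0, 222.6], 0.65)]
```

Fz has risen about 2 N, so the tuft is on the floor. I press a hair more, then do the strokes.

Emit:
apply_moves --commands '[[[-0.05,0,-0.15],0,1],[[-0.05,0,-0.15],0,1],[[-0.05,0,-0.15],0,1],[[-0.05,0,1],0,1],[[-0.05,0,2],0,1],[[-0.05,0,3],0,1],[[-0.05,0,4],0,1],[[-0.05,0,5],0,1],[[-0.05,0,6],0,1],[[-0.05,0,7],0,1],[[-0.05,0,8],0,1],[[-0.05,0,8],0,1],[[-0.05,0,8],0,1],[[-0.05,0,8],0,1]]'

```text
clock: 12.73
tool_pos: [0.5264, -0.0014, 0.2687]
orientation: [180.0, -0.0, -161.4]
force: [0.4, -0.4, -0.5]
opening: 0.0157
gripper_force: 30.0
```

```bash
python3 f.py; python3 - <<'E'
import cv2
i=cv2.imread("pics/last.png"); cv2.imwrite("pics/c7.png",cv2.resize(i[140:260,220:340],None,fx=4,fy=4,interpolation=2))
E
```

```text
[ 2.9000e-01  2.4000e-01 -8.9000e-01  5.2641e+02 -1.4300e+00  2.6854e+02] 13.0333
[([277.3, 216.7], 0.89), ([293.8, 258.4], 0.65), ([273.8, 221.6], 0.68), ([287.3, 256.0], 0.58)]
```

View pics/c7.png

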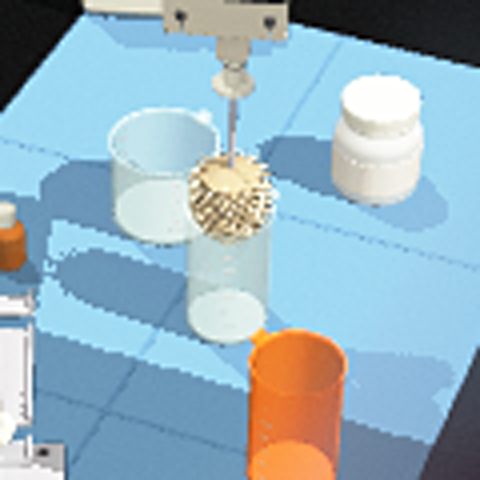

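The bristles stand above the rim at crop (230,185), and the beaker is upright in place. Next I run more strokes.

Emit:
apply_moves --commands '[[[0,0,-1.2],0,1],[[0,0,-2.4],0,1],[[0,0,-3.6],0,1],[[0,0,-4.8],0,1],[[0,0,-6],0,1],[[0,0,-7],0,1],[[0,0,-7.7],0,1],[[0,0,-8.1],0,1],[[0,0,-8.1],0,1],[[0,0,-8.1],0,1],[[0,0,-8.1],0,1],[[0,0,-8.1],0,1]]'

```text
clock: 14.13
tool_pos: [0.5268, -0.0014, 0.1887]
orientation: [-180.0, 0.0, -161.4]
force: [-1.2, 0.1, 1.7]
opening: 0.0154
gripper_force: 30.0
```

Emit:
apply_moves --commands '[[[0,0,1],0,1],[[0,0,2],0,1],[[0,0,3],0,1],[[0,0,4],0,1],[[0,0,5],0,1],[[0,0,6],0,1],[[0,0,7],0,1],[[0,0,8.1],0,1],[[0,0,8.1],0,1],[[0,0,8.1],0,1],[[0,0,8.1],0,1]]'

```text
clock: 15.05
tool_pos: [0.5264, -0.0014, 0.2687]
orientation: [180.0, -0.0, -161.4]
force: [-0.0, -0.2, -1.9]
opening: 0.0158
gripper_force: 30.0
```

Emit:
apply_moves --commands '[[[0,0,-1.2],0,1],[[0,0,-2.4],0,1],[[0,0,-3.6],0,1],[[0,0,-4.8],0,1],[[0,0,-6],0,1],[[0,0,-7],0,1],[[0,0,-7.7],0,1],[[0,0,-8.1],0,1],[[0,0,-8.2],0,1],[[0,0,-8.2],0,1],[[0,0,-8.2],0,1],[[0,0,-8.2],0,1]]'

```text
clock: 16.05
tool_pos: [0.5266, -0.0014, 0.1877]
orientation: [-180.0, 0.0, -161.4]
force: [-1.8, -0.4, 1.6]
opening: 0.0153
gripper_force: 30.0
```

```bash
python3 f.py
```

```text
[-2.1300e+00 -1.1000e-01  2.5100e+00  5.2666e+02 -1.4200e+00  1.8744e+02] 16.35
[([296.2, 259.1], 0.91), ([277.5, 220.8], 0.86), ([288.6, 254.9], 0.61), ([275.1, 221.9], 0.57)]
```

Emit:
apply_moves --commands '[[[0,0,1],0,1],[[-0.1,0,2],0,1],[[-0.1,0,3],0,1],[[-0.1,0,4],0,1],[[-0.1,0,5],0,1],[[-0.1,0,6],0,1],[[-0.1,0,7],0,1],[[-0.1,0,8.2],0,1],[[-0.1,0,8.2],0,1],[[-0.1,0,8.2],0,1],[[-0.1,0,8.2],0,1]]'

```text
clock: 17.37
tool_pos: [0.5254, -0.0014, 0.2687]
orientation: [180.0, -0.0, -161.4]
force: [-0.7, 0.9, -1.2]
opening: 0.0155
gripper_force: 30.0
```

Emit:
apply_moves --commands '[[[0,0,-1.2],0,1],[[0,0,-2.4],0,1],[[0,0,-3.6],0,1],[[0,0,-4.8],0,1],[[0,0,-6],0,1],[[0,0,-7],0,1],[[0,0,-7.7],0,1],[[0,0,-8.1],0,1],[[0,0,-8.2],0,1],[[0,0,-8.2],0,1],[[0,0,-8.2],0,1]]'

```text
clock: 18.28
tool_pos: [0.5256, -0.0014, 0.1876]
orientation: [-180.0, -0.0, -161.4]
force: [-1.6, -0.4, 1.8]
opening: 0.0158
gripper_force: 30.0
```

Emit:
apply_moves --commands '[[[0,0,1],0,1],[[0,0,2],0,1],[[0,0,3],0,1],[[0,0,4],0,1],[[0,0,5],0,1],[[0,0,6],0,1],[[0,0,7],0,1],[[0,0,8],0,1],[[0,0,9],0,1],[[0,0,10],0,1],[[0,0,11],0,1],[[0,0,12.5],0,1],[[0,0,14.5],0,1],[[0,0,16.5],0,1],[[0,0,18.2],0,1],[[0,0,18.2],0,1],[[0,0,18.2],0,1],[[0,0,18.2],0,1]]'

```text
clock: 19.78
tool_pos: [0.5254, -0.0013, 0.3687]
orientation: [180.0, -0.0, -161.4]
force: [0.0, -0.6, -1.5]
opening: 0.0154
gripper_force: 30.0
```

```bash
python3 f.py; python3 - <<'E'
from h import *
from plant import ctrl
a=ctrl.snapshot("side");o=ctrl.get_obs();p=o["tool_pos"]
zo=p[2]+.002-.055
for t,d in(("brush_tip",.135),("brush_heel",.07),("brush",0)):
    print(t,[(np.round(u["at"],1).tolist(),round(u["score"],2)) for u in ctrl.spot_point(a,t)][:2],proj(a,[p[0],p[1],zo-d]).round(1))
# beaker shift vs first picture: template match of beaker base
i=cv2.imread("pics/s1.png");n=a["img"][:,:,::-1].copy()
r=cv2.matchTemplate(n[200:240,250:305],i[208:228,264:290],cv2.TM_CCOEFF_NORMED);print(cv2.minMaxLoc(r),"expect (14,8)")
E
```

```text
[ 1.4000e-01  1.2000e-01 -8.3000e-01  5.2538e+02 -1.4100e+00  3.6841e+02] 20.0833
[([274.9, 218.5], 0.95), ([292.9, 259.1], 0.87), ([274.5, 223.3], 0.77), ([292.7, 257.3], 0.74)]
brush_tip [([277.5, 175.2], 0.92), ([216.7, 223.4], 0.7)] [278.5 171.4]
brush_heel [([279.8, 154.2], 0.9)] [279.1 152.3]
brush [([279.3, 129.2], 0.85)] [279.8 130.4]
(-0.30534249544143677, 0.8669126629829407, (26, 0), (14, 8)) expect (14,8)
```

The beaker has not moved (template matches at zero shift). Back to the rack by the same path in reverse.

Emit:
apply_moves --commands '[[[-0.7,3.5,0],0,1],[[-1.4,7,0],0,1],[[-2.1,10.5,0],0,1],[[-2.8,14,0],0,1],[[-3.2,16.5,0],0,1],[[-3.3,17.9,0],0,1],[[-3.3,17.9,-3],0,1],[[-3.3,17.9,-6],0,1],[[-3.3,17.9,-9],0,1],[[-3.3,17.9,-12],0,1],[[-3.3,17.9,-13.7],0,1],[[-3.3,17.9,-13.7],0,1],[[-3.3,17.9,-13.7],0,1],[[-3.3,17.9,-13.7],0,1]]'

```text
clock: 21.55
tool_pos: [0.4937, 0.1779, 0.2337]
orientation: [180.0, 0.1, -161.4]
force: [0.7, -0.1, -0.2]
opening: 0.015
gripper_force: 30.0
```

Emit:
apply_moves --commands '[[[1.5,0.8,0],0,1],[[3,1.6,0],0,1],[[4.5,2.4,0],0,1],[[5.2,2.8,0],0,1],[[6,3.2,0],0,1],[[6.8,3.65,0],0,1],[[7.6,4.1,0],0,1],[[8.4,4.5,0],0,1],[[9,4.85,0],0,1],[[9.45,5.1,0],0,1],[[9.45,5.1,0],0,1],[[9.45,5.1,0],0,1]]'

```text
clock: 22.55
tool_pos: [0.5872, 0.2286, 0.2318]
orientation: [-180.0, -0.0, -161.4]
force: [-0.7, 0.7, -1.6]
opening: 0.0155
gripper_force: 30.0
```

```bash
python3 f.py
```

```text
[ 8.0000e-02  3.0000e-02 -3.8000e-01  5.8692e+02  2.2848e+02  2.3221e+02] 22.85
[([276.0, 220.9], 0.75), ([293.5, 257.1], 0.67), ([289.3, 255.6], 0.65), ([275.1, 220.1], 0.59)]
```

Lower by 1.35 cm and check for contact.

Emit:
apply_moves --commands '[[[0,0,-0.4],0,1],[[0,0,-0.8],0,1],[[0,0,-1.2],0,1],[[0,0,-1.35],0,1],[[0,0,-1.35],0,1],[[0,0,-1.35],0,1]]'

```text
clock: 23.45
tool_pos: [0.5872, 0.2286, 0.2184]
orientation: [-180.0, -0.0, -161.4]
force: [0.8, -0.3, -0.4]
opening: 0.0158
gripper_force: 30.0
```

```bash
python3 f.py
```

```text
[-2.3000e-01 -1.9000e-01 -6.7000e-01  5.8723e+02  2.2864e+02  2.1864e+02] 23.75
[([292.5, 259.0], 0.96), ([278.9, 217.2], 0.59), ([291.9, 253.8], 0.72), ([276.7, 222.6], 0.57)]
```

Emit:
apply_moves --commands '[[[0,0,-0.1],0,1],[[0,0,-0.1],0,1],[[0,0,-0.1],0,1]]'

```text
clock: 24.1
tool_pos: [0.5873, 0.2287, 0.2177]
orientation: [180.0, 0.0, -161.4]
force: [1.1, 0.1, 1.4]
opening: 0.0156
gripper_force: 30.0
```

```bash
python3 f.py
```

```text
[ 1.1000e-01 -2.0000e-02  6.0000e-01  5.8727e+02  2.2866e+02  2.1773e+02] 24.4
[([275.5, 221.1], 0.97), ([295.2, 259.3], 0.6), ([289.2, 255.0], 0.78), ([275.8, 222.6], 0.65)]
```

The collar is resting on the shelf: Fz rose 1.3 N. I release gently and rise.

Emit:
apply_moves --commands '[[[0,0,0],0,0.75],[[0,0,0],0,0.7],[[0,0,0],0,0.6],[[0,0,0],0,0.5],[[0,0,0],0,0.3],[[0,0,0],0,0.1],[[0,0,0],0,0],[[0,0,0],0,0],[[0,0,0],0,0],[[0,0,0],0,0]]'

```text
clock: 25.33
tool_pos: [0.5872, 0.2286, 0.2176]
orientation: [180.0, -0.0, -161.4]
force: [0.0, -0.9, -1.7]
opening: 0.0744
gripper_force: 0.0
```

Emit:
apply_moves --commands '[[[0,0,1],0,0],[[0,0,2],0,0],[[0,0,4],0,0],[[0,0,6],0,0],[[0,0,9],0,0],[[0,0,12],0,0],[[0,0,14],0,0],[[0,-4,14],0,0],[[-1,-8,14],0,0],[[-2,-12,14],0,0],[[-3,-16,14],0,0],[[-4,-20,14],0,0],[[-5,-24,14],0,0],[[-6,-28,14],0,0],[[-8,-32,14],0,0],[[-10,-36,14],0,0],[[-12,-40,14],0,0],[[-12,-40,14],0,0],[[-12,-40,14],0,0],[[-12,-40,14],0,0]]'

```text
clock: 27.0
tool_pos: [0.4671, -0.1719, 0.3589]
orientation: [-180.0, 0.1, -161.5]
force: [0.5, 1.4, -1.6]
opening: 0.0876
gripper_force: 0.0
```

```bash
python3 - <<'E'
from h import *
a=ctrl.snapshot("side");b=ctrl.snapshot("top");o=ctrl.get_obs();print(o["clock"],o["tool_pos"],o["opening"])
for s,f in((a,"pics/s1.png"),(b,"pics/t1.png")):
    i=cv2.imread(f);n=s["img"][:,:,::-1].copy()
    P={"brushtop":(.587,.229,.235),"collar":(.587,.229,.17),"tube":(.543,.324,.22),"head":(.587,.229,.06),"beaker":(.527,-.001,.05),"low":(.625,-.09,.04),"jar":(.49,-.2,.05),"vial":(.703,.009,.03)}
    for k,p in P.items():
        x,y=proj(s,p).astype(int);r=9
        R=cv2.matchTemplate(n[y-17:y+18,x-17:x+18],i[y-r:y+r+1,x-r:x+r+1],cv2.TM_CCOEFF_NORMED)
        m=cv2.minMaxLoc(R);print(f,k,(x,y),round(m[1],3),np.array(m[3])-8)
E
```

```text
27.1 [ 0.46762271 -0.17085318  0.35818826] 0.08775024418076378
pics/s1.png brushtop (np.int64(218), np.int64(197)) 0.934 [0 0]
pics/s1.png collar (np.int64(219), np.int64(217)) 0.846 [0 0]
pics/s1.png tube (np.int64(215), np.int64(231)) 0.984 [0 0]
pics/s1.png head (np.int64(221), np.int64(247)) 0.771 [0 0]
pics/s1.png beaker (np.int64(276), np.int64(206)) 0.858 [0 0]
pics/s1.png low (np.int64(260), np.int64(183)) 0.958 [0 0]
pics/s1.png jar (np.int64(312), np.int64(173)) 0.999 [0 0]
pics/s1.png vial (np.int64(223), np.int64(197)) 0.956 [0 0]
pics/t1.png brushtop (np.int64(250), np.int64(154)) 0.925 [1 0]
pics/t1.png collar (np.int64(252), np.int64(159)) 0.939 [1 0]
pics/t1.png tube (np.int64(209), np.int64(175)) 0.999 [0 0]
pics/t1.png head (np.int64(254), np.int64(166)) 0.907 [1 0]
pics/t1.png beaker (np.int64(340), np.int64(189)) 0.806 [-1 -1]
pics/t1.png low (np.int64(372), np.int64(153)) 0.369 [4 8]
pics/t1.png jar (np.int64(414), np.int64(202)) 0.202 [ 8 -7]
pics/t1.png vial (np.int64(335), np.int64(126)) 0.971 [0 0]
```

The brush hangs where it was, upright in its slot, and the rest is unmoved. The top-view low beaker and jar are hidden by the arm, but the side view shows them in place. Handing in.

```bash
python3 -c "
from plant import ctrl
print(ctrl.close_job())"
```

```text
the job is handed in; nothing more can be done
None
```

I scrubbed the tall beaker to the bottom four times, drawing the bristles above the rim each time, then hung the thick brush back in its slot; the final pictures show no visible shift (within about 2 mm) of the beaker, the narrow brush or the other glassware, and I handed the job in at about 27 s.

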